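Add the next slice to the layered brain model

TASK

Pick up the large pink brain-model slice by its blue grip and thread it over the two steel pins of the model stand, one pin through each hole, so that it lies flat on the dark red slice already fixed there; either way round will do. Lower it on rather than dropping it from above the pins, let go of it, and leave the small cream slice, which belongs to another model, where it lies.

Things in the scene. Friction and masses are not known exactly. Their poses are not given: they have to be found in the camera images.
- slice: Large pink lobed plastic slice, flat on the bench, 152 (x) x 136 (y) x 15 mm, about 0.2 kg. Two 29 mm through-holes centred at x 0, y +45 and -45 mm. On its middle a blue grip block, 20 mm thick along x, 40 mm long along y, from 14 to 46 mm above the underside: pinch it across its 20 mm. Same after a half turn. Origin: centre of the underside; z up.
- stand: Model stand fixed to the bench: white disc, 190 mm diameter, carrying a dark red slice of the same outline, its top (the seat) 32 mm above the bench. Two upright steel pins, 10 mm diameter, at x 0, y +45 and -45 mm; tips 65 mm above the bench, last 10 mm tapered to 4 mm. Origin: centre of the disc's underside, at bench height; z up.
- small_slice: Smaller cream slice of another model, loose on the bench, 106 x 92 x 15 mm, with the same blue grip but two 15 mm holes 64 mm apart, which do not fit these pins. To be left alone. Origin: centre of the underside; z up.
Mind the look-alikes: they are no part of the job. What is shaped like the slice but orange is not meant.

How it is judged:
By the outcome, as a careful person would: the job done as asked, in the order asked, and still so for the second after the job is handed in, with the robot touching nothing.
It also fails if it takes over 38 s, if anything falls off the work surface, if the arm or the gripper's body presses on something with over 40 N, if the wrist force passes 120 N, or if a joint passes its speed limit or range.

ROBOT

A 6-joint arm with a two-finger parallel gripper is mounted at the origin on the work surface. World frame = base frame: x ahead of the robot, y to its left, z up, the work surface at z = 0. Lengths are in m, angles in degrees, forces in N, time in s.
With the tool pointing down it reaches from about 0.35 to 0.875 m from the base axis. Payload 4.2 kg.
Tool frame: the origin (TCP) lies on the front face of the gripper's body, between the roots of the fingers; the fingertips stand finger_overhang ahead of it and the grasp point (between the pads) lies 51 mm ahead of it (finger_overhang is the distance from the TCP to the fingertips, in m); z points along the fingers, y is the line along which they close (so a half turn about z gives the same grasp; the last joint's range is limited). The gripper opens to 87 mm and grips with 3 to 60 N. Pads are 19 mm wide; open, the fingers measure 117 mm over their backs; the gripper's body (75 mm by 190 mm) begins 51 mm behind the grasp point.
Start: joints at [14.817, 22.042, 0.453, 0, -68.411, -14.817], TCP at [0.625, 0, 0.292] pointing down, gripper open.
Joint ranges: [-179.83, 179.83], [-69.29, 118.12], [-61.27, 80.66], [-181.25, 117.63], [-171.15, -9.14], [-177.46, 177.46]. Speed limits (degrees/s): [159.86, 159.86, 180, 180, 180, 180].

INTERFACE

Orientations are given as a 3x3 rotation matrix whose columns are the frame's x, y, z axes.
In Python, from station import sense, capture, camera_model, finish_job, finger_overhang gives the robot as it stands. The module is installed in compiled form; this text tells all that it offers.
- The arm moves only by the tool jog_arm, never from a script. Its argument "rows" is a list that holds one entry, the list of rows, each a list of 4 numbers: the shift along the tool's x, y, z in m, then the turn about the tool's z in rad. A call has 1 to 20 rows; each row shifts and turns the commanded pose from where the row before left it, along the tool's axes as they then stand; what a row does not reach is not made up. A row lasts 1/8 s, in which the tool goes at most 62.5 mm and 10.7 degrees, less where a joint would pass 70% of its speed; a pose out of reach is approached as far as the arm can. A call is refused whole if a number of a shift passes 0.0625 or a number of a turn 0.188, either way. A call with a gripper value outside its range is refused whole. "claw" is the opening, from 0 (shut) to 1 (fully open), set as the call begins (left out, the last holds). The fingers move at their own pace and stop on an object; the grip force is fixed at half the most. Time passes only in rows, so rows that do not move let the fingers close. It gives the time, the measured TCP pose, the force, the opening and the grip force at its end, in the units of the state.
- sense(): the state, without advancing time (a new reading comes with each control period).
- capture(name): name is "scene" or "side" or "wrist"; returns the picture (420x560x3 uint8, red, green, blue); there is no depth.
- camera_model(name): a dict with "fovy" (degrees; the focal length in pixels is half the picture's height over the tangent of half this angle, whatever the lens; pixels are square), "cx", "cy" (the principal point, pixels), "eye" and "rotation" of the camera in the world. Camera axes: x right, y down, z forward; pixel columns grow to the right and rows downward; lengths in m; the calibration is good to about 2 mm. The wrist camera is an equidistant fisheye: a pixel r from the principal point sees the ray r / f radians off the axis. A picture is of the moment at which its call begins: read the wrist's pose just before it. camera_model takes no time and is no camera call; for the wrist camera it gives the pose at the moment of the call.
- finish_job(): hands the job in; it is judged then, once.
The state is a dict: "time_s": time; "joints": joint angles; "joint_velocities": joint speeds; "effort": joint torques, N m; "tcp_pos": TCP position; "ee_rot": TCP orientation; "wrist_force": force on the tool from outside, world axes, zero at the start; "moment": the same for the moment, N m; "gripper_width": opening from 0.0 (shut) to 1.0 (fully open); "gripper_force": force on a finger pad.
Only numpy, scipy, OpenCV 4.12 (cv2) and the standard library are available. Lean on these libraries where they do the work, as an engineer would, in place of code of your own. Each camera call takes 0.05 s, during which the arm holds its last target. There are 200 camera calls.

## Working session

There is one attempt and no reset: what is moved stays moved. The work goes in short steps, Python scripts to look and compute and a tool call to move; the robot and the scene stay as the last step left them, time stands still between calls to the robot, and variables do not carry over. Pictures are saved under pics/ and viewed, at most 10 in all, crops included, and the job is handed in when it is done.

Besides the shell and the picture viewer there is one more tool, called after "Call:" as name(argument=value, ...), one argument or row to a line, values as JSON. jog_arm: Moves the arm, as the interface text tells. Its arguments: {"type":"object","properties":{"rows":{"type":"array"},"claw":{"type":"number"}},"required":["rows"]}

```bash
mkdir -p pics; python3 - <<'E'
from station import *
import cv2,numpy as np
s=sense();print(s['time_s'],s['tcp_pos'],np.round(s['ee_rot'],3).tolist(),finger_overhang,s['gripper_width'])
for n in ["scene","wrist","side"]:
    m=camera_model(n);print(n,{k:np.round(v,4).tolist() for k,v in m.items() if not isinstance(v,str)})
    im=capture(n);cv2.imwrite(f'pics/{n}0.png',im[:,:,::-1])
E
```

```text
0.0 [6.24545089e-01 2.55482649e-05 2.91158465e-01] [[-0.0, -1.0, -0.002], [-1.0, 0.0, -0.0], [0.0, 0.002, -1.0]] 0.0697 0.9981299141402811
scene {'fovy': 57.9376, 'cx': 280.899, 'cy': 204.6734, 'eye': [0.7628, 0.5504, 0.4576], 'rotation': [[-0.8467, 0.264, -0.4619], [0.5319, 0.4403, -0.7233], [0.0124, -0.8581, -0.5133]]}
wrist {'fovy': 65.7065, 'cx': 282.2647, 'cy': 211.907, 'eye': [0.6253, -0.0732, 0.3847], 'rotation': [[-1.0, 0.0004, -0.0019], [-0.0001, 0.9621, 0.2729], [0.0019, 0.2729, -0.9621]]}
side {'fovy': 43.7291, 'cx': 277.9873, 'cy': 201.5858, 'eye': [-0.1364, 0.9001, 0.6849], 'rotation': [[-0.8483, -0.2795, 0.4498], [-0.5295, 0.4498, -0.7192], [-0.0012, -0.8483, -0.5296]]}
```

View pics/scene0.png

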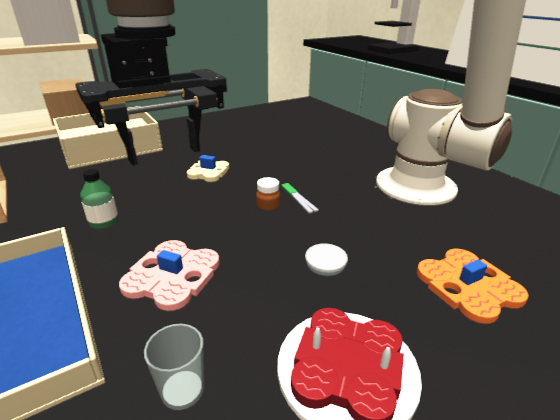

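View pics/wrist0.png

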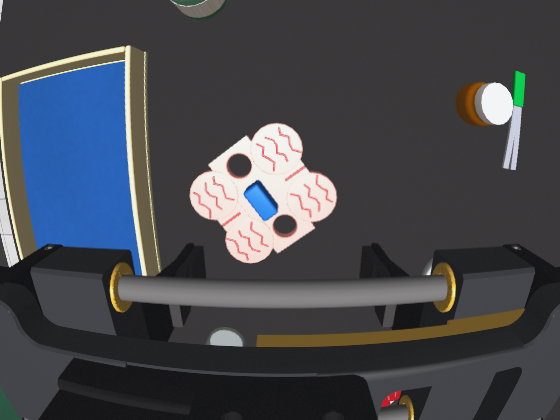

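The scene view shows the pink slice near (170,272) beside the glass (178,365), with the stand pins' tips at about (317,330) and (387,349). In the wrist view the slice's holes are at (239,165) and (285,225), with the grip at (261,200).

```bash
cat > h.py <<'E'
from station import *
import cv2,numpy as np
def ray(m,name,u,v):
    f=210/np.tan(np.radians(m['fovy']/2)); d=np.array([u-m['cx'],v-m['cy']])/f
    if name=='wrist':
        r=np.hypot(*d); d=d*np.sin(r)/max(r,1e-9); c=np.array([*d,np.cos(r)])
    else: c=np.array([*d,1.])
    return np.array(m['rotation'])@c
def at(m,name,p,z):
    d=ray(m,name,*p); e=np.array(m['eye']); return e+d*(z-e[2])/d[2]
def blobs(mask,amin=60):
    n,l,st,c=cv2.connectedComponentsWithStats(mask.astype(np.uint8))
    return [(st[i,4],c[i].round(1).tolist()) for i in range(1,n) if st[i,4]>amin],l
E
python3 - <<'E'
from h import *
m=camera_model('wrist'); im=cv2.imread('pics/wrist0.png')
roi=im[120:265,185:340].astype(int)
b,_=blobs(roi.max(2)<95,60); print('dark',b)
hs=[(c[0]+185,c[1]+120) for a,c in b]
for p in hs: print(at(m,'wrist',p,.0125).round(4))
hsv=cv2.cvtColor(im[120:265,185:340],cv2.COLOR_BGR2HSV)
b,_=blobs((abs(hsv[...,0].astype(int)-110)<12)&(hsv[...,1]>150)&(hsv[...,2]>60));print('grip',b)
for a,c in b: print(at(m,'wrist',(c[0]+185,c[1]+120),.046).round(4),at(m,'wrist',(c[0]+185,c[1]+120),.015).round(4))
for n in('scene','side'):
    m=camera_model(n)
    im=cv2.imread(f'pics/{n}0.png')
    if n=='scene':
        for p in [(317,329),(387,347)]: print('tip',at(m,n,p,.065).round(4))
        for p in [(317,347),(386,368)]: print('base',at(m,n,p,.032).round(4))
        print('glass',at(m,n,(181,390),0).round(3),at(m,n,(175,345),.09).round(3),'dish',at(m,n,(326,260),0.01).round(3))
        cv2.imwrite('pics/c.png',cv2.resize(im[300:420,270:430],(800,600),interpolation=cv2.INTER_CUBIC))
E
```

```text
dark [(np.int32(9607), [75.8, 70.1]), (np.int32(390), [54.4, 44.8]), (np.int32(311), [99.5, 103.9])]
[0.6499 0.0059 0.0125]
[ 0.6744 -0.0242  0.0125]
[0.6221 0.0475 0.0125]
grip [(np.int32(728), [75.7, 80.2])]
[0.648  0.0099 0.046 ] [0.6501 0.0175 0.015 ]
tip [0.5371 0.289  0.065 ]
tip [0.4797 0.3573 0.065 ]
base [0.5365 0.2915 0.032 ]
base [0.4807 0.3635 0.032 ]
glass [0.709 0.233 0.   ] [0.706 0.238 0.09 ] dish [0.395 0.132 0.01 ]
```

View pics/c.png

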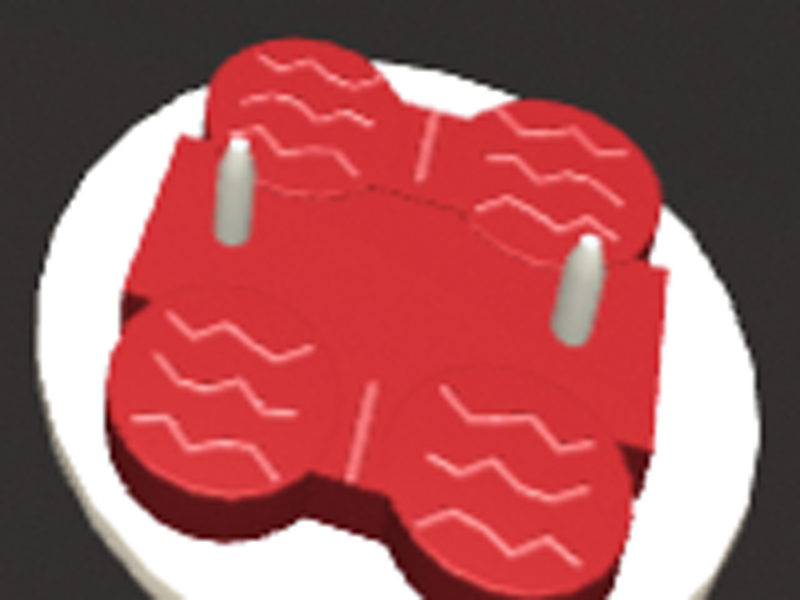

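View pics/side0.png

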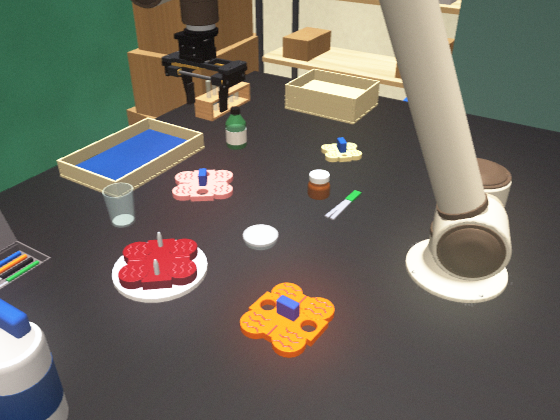

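The crop puts the pin tips at about (317.6,328) and (387.6,348) in the scene picture. The side view confirms the layout: pink slice at (203,185), stand at (160,262), and the orange look-alike at (288,318). The holes come out 89 mm apart (90 given) and the pins 89–91 mm apart. The slice centre is (0.648, 0.011), turned about 36°.

Call:
jog_arm(
  rows=[
    [[-0.011,-0.0235,0.03,0],[0,0,0.03,-0.1575],[0,0,0.03,-0.1575],[0,0,0.03,-0.1575],[0,0,0.03,-0.1575],[0,0,0,0],[0,0,0,0]],
  ],
  claw=1,
)

```text
time_s: 1.02
tcp_pos: [0.6492, 0.0111, 0.1433]
ee_rot: [[0.588, -0.809, 0.002], [-0.809, -0.588, -0.0], [0.001, -0.001, -1.0]]
wrist_force: [-0.1, 0.3, 0.0]
gripper_width: 0.996
gripper_force: 0.0
```

```bash
python3 - <<'E'
from h import *
s=sense();print(s['time_s'],s['tcp_pos'],np.round(s['ee_rot'],3).tolist())
m=camera_model('wrist');im=capture('wrist')[:,:,::-1];cv2.imwrite('pics/w1.png',im)
m=camera_model('scene');
T=[at(m,'scene',p,.065) for p in [(317.6,328),(387.6,348)]];B=[at(m,'scene',p,.032) for p in [(316.4,347.4),(384.4,367.4)]]
for q in(T,B): d=q[1]-q[0];print(((q[0]+q[1])/2).round(4),np.degrees(np.arctan2(-d[0],d[1])).round(1),np.linalg.norm(d).round(4))
E
```

```text
1.025 [0.64920315 0.01108783 0.14332597] [[0.588, -0.809, 0.002], [-0.809, -0.588, -0.0], [0.001, -0.001, -1.0]]
[0.5078 0.3234 0.065 ] 38.0 0.0897
[0.5097 0.3267 0.032 ] 38.5 0.0896
```

View pics/w1.png

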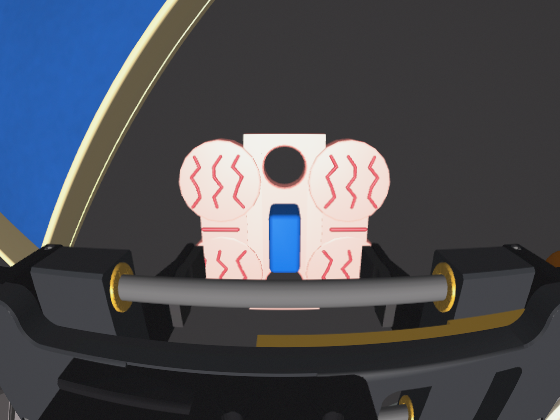

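The picture shows the grip (284,240) centred and square between the fingers, with the far hole at (284,165). I'll descend and grip.

Call:
jog_arm(
  rows=[
    [[0,0,0.025,0],[0,0,0.025,0],[0,0,0,0],[0,0,0,0]],
  ],
)

```text
time_s: 1.58
tcp_pos: [0.6496, 0.0112, 0.0941]
ee_rot: [[0.589, -0.808, 0.003], [-0.808, -0.589, 0.0], [0.002, -0.003, -1.0]]
wrist_force: [-0.3, 0.1, -0.0]
gripper_width: 1.002
gripper_force: 0.0
```

Call:
jog_arm(
  rows=[
    [[0,0,0,0],[0,0,0,0],[0,0,0,0],[0,0,0,0],[0,0,0,0],[0,0,0,0],[0,0,0,0],[0,0,0,0]],
  ],
  claw=0,
)

```text
time_s: 2.58
tcp_pos: [0.6484, 0.011, 0.0922]
ee_rot: [[0.589, -0.808, -0.0], [-0.808, -0.589, -0.0], [-0.0, 0.0, -1.0]]
wrist_force: [0.0, 0.1, -0.3]
gripper_width: 0.228
gripper_force: 30.0
```

Call:
jog_arm(
  rows=[
    [[0,0,-0.02,0],[0,0,-0.04,0],[0,0,-0.04,0],[0,0,-0.02,0],[-0.0168,-0.0036,0,0],[-0.0336,-0.0072,0,0],[-0.0336,-0.0072,0,0],[-0.0336,-0.0072,0,0],[-0.0336,-0.0072,0,0],[-0.0336,-0.0072,0,0],[-0.0336,-0.0072,0,0],[-0.0336,-0.0072,0,0],[-0.0336,-0.0072,0,0],[-0.0336,-0.0072,0,0],[-0.0168,-0.0036,0,-0.037],[0,0,0,0],[0,0,0,0],[0,0,0,0]],
  ],
)

```text
time_s: 4.82
tcp_pos: [0.509, 0.3239, 0.2121]
ee_rot: [[0.617, -0.787, -0.0], [-0.787, -0.617, -0.0], [0.0, 0.001, -1.0]]
wrist_force: [0.8, 0.8, -1.4]
gripper_width: 0.228
gripper_force: 30.0
```

```bash
python3 - <<'E'
from h import *
s=sense();print(s['time_s'],s['tcp_pos'],np.round(s['ee_rot'],3).tolist(),s['wrist_force'],s['gripper_width'])
a=capture('scene')[150:420,200:480,::-1];b=capture('wrist')[100:370,140:420,::-1]
cv2.imwrite('pics/p2.png',np.hstack([cv2.resize(a,(400,386)),cv2.resize(b,(400,386))]))
E
```

```text
4.825 [0.50901409 0.32394461 0.21209259] [[0.617, -0.787, -0.0], [-0.787, -0.617, -0.0], [0.0, 0.001, -1.0]] [ 0.79016293  0.75973676 -1.42140389] 0.2278139692637069
```

View pics/p2.png

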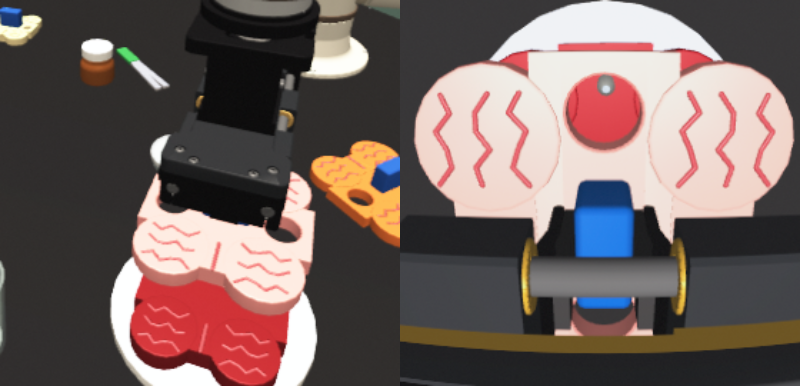

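The slice is level over the stand. In the wrist view the hole is at about (283,177) with a pin tip inside it at (283.5,159). I'll turn these into positions.

```bash
python3 - <<'E'
from h import *
m=camera_model('wrist');s=sense();R=np.array(s['ee_rot']);t=np.array(s['tcp_pos'])
h=at(m,'wrist',(282.8,177),.135);p=at(m,'wrist',(283.5,158.8),.065)
for n,q in(('hole',h),('tip',p)): print(n,q.round(4),'tool',(R.T@(q-t)).round(4))
E
```

```text
hole [0.5375 0.2896 0.135 ] tool [ 0.0447 -0.0011  0.0773]
tip [0.5381 0.2878 0.065 ] tool [ 0.0465 -0.0005  0.1473]
```

The hole and pin agree within 2 mm against a play of 9.5 mm, so I'll lower it.

Call:
jog_arm(
  rows=[
    [[0.0015,0,0.02,0],[0,0,0.02,0],[0,0,0.01,0],[0,0,0.01,0],[0,0,0.007,0],[0,0,0.007,0],[0,0,0,0],[0,0,0,0]],
  ],
)

```text
time_s: 5.92
tcp_pos: [0.5098, 0.324, 0.1386]
ee_rot: [[0.619, -0.786, 0.001], [-0.786, -0.619, 0.0], [0.0, -0.001, -1.0]]
wrist_force: [0.1, -0.3, -2.0]
gripper_width: 0.223
gripper_force: 30.0
```

Call:
jog_arm(
  rows=[
    [[0,0,0.004,0],[0,0,0.004,0],[0,0,0.003,0],[0,0,0,0],[0,0,0,0],[0,0,0,0]],
  ],
)

```text
time_s: 6.68
tcp_pos: [0.5097, 0.3238, 0.1274]
ee_rot: [[0.619, -0.786, 0.0], [-0.786, -0.619, 0.0], [-0.0, -0.0, -1.0]]
wrist_force: [0.7, -0.3, -2.0]
gripper_width: 0.227
gripper_force: 30.0
```

```bash
python3 - <<'E'
from h import *
s=sense();print(s['time_s'],s['tcp_pos'],s['wrist_force'],s['gripper_width'])
a=capture('scene')[150:420,200:480,::-1];b=capture('wrist')[100:370,140:420,::-1]
cv2.imwrite('pics/p3.png',np.hstack([cv2.resize(a,(400,386)),cv2.resize(b,(400,386))]))
E
```

```text
6.675 [0.50970293 0.32383272 0.1274053 ] [ 0.65448073 -0.29781866 -1.98048398] 0.2267505949475522
```

View pics/p3.png

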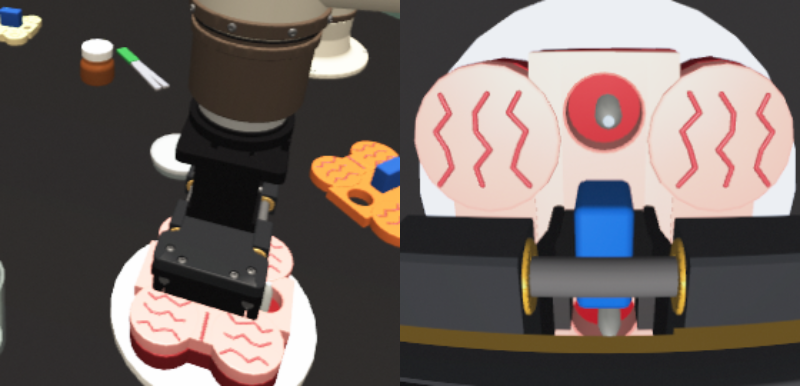

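Both pins stand well inside their holes: the wrist crop shows one at (607,110) and one at (608,322). About 3 mm remains to the seat, so I'll lower gently to contact.

Call:
jog_arm(
  rows=[
    [[0,0,0.0015,0],[0,0,0.0015,0],[0,0,0,0],[0,0,0,0],[0,0,0,0]],
  ],
)

```text
time_s: 7.4
tcp_pos: [0.5096, 0.3237, 0.1242]
ee_rot: [[0.619, -0.786, -0.0], [-0.786, -0.619, -0.0], [0.0, 0.0, -1.0]]
wrist_force: [-0.2, 0.1, -1.6]
gripper_width: 0.227
gripper_force: 30.0
```

Call:
jog_arm(
  rows=[
    [[0,0,0.0005,0],[0,0,0,0],[0,0,0.0005,0],[0,0,0,0],[0,0,0,0]],
  ],
)

```text
time_s: 8.02
tcp_pos: [0.5096, 0.3238, 0.1242]
ee_rot: [[0.619, -0.785, 0.0], [-0.785, -0.619, 0.0], [0.0, -0.0, -1.0]]
wrist_force: [-2.9, -1.1, 5.0]
gripper_width: 0.224
gripper_force: 30.0
```

Force rose to 5 N and z stopped at 0.124, so it is seated. I'll release and retreat.

Call:
jog_arm(
  rows=[
    [[0,0,0,0],[0,0,0,0],[0,0,0,0],[0,0,0,0],[0,0,0,0],[0,0,0,0]],
  ],
  claw=0.7,
)

```text
time_s: 8.78
tcp_pos: [0.5097, 0.3237, 0.1232]
ee_rot: [[0.619, -0.786, 0.0], [-0.786, -0.619, 0.0], [0.0, -0.0, -1.0]]
wrist_force: [-0.1, 0.4, -1.0]
gripper_width: 0.69
gripper_force: 0.0
```

Call:
jog_arm(
  rows=[
    [[0,0,-0.01,0],[0,0,-0.02,0],[0,0,-0.03,0],[0,0,-0.04,0],[0,0,-0.04,0],[0,0,0,0],[0,0,0,0],[0,0,0,0]],
  ],
)

```text
time_s: 9.78
tcp_pos: [0.5092, 0.3234, 0.2621]
ee_rot: [[0.619, -0.786, -0.002], [-0.786, -0.619, -0.002], [0.0, 0.002, -1.0]]
wrist_force: [0.1, 0.3, 0.3]
gripper_width: 0.701
gripper_force: 0.0
```

```bash
python3 - <<'E'
from h import *
s=sense();print(s['time_s'],s['tcp_pos'],s['wrist_force'],s['gripper_width'])
a=capture('scene')[150:420,200:480,::-1];b=capture('side')[180:320,80:225,::-1]
cv2.imwrite('pics/p4.png',np.hstack([cv2.resize(a,(400,386)),cv2.resize(b,(400,386))]))
E
```

```text
9.775 [0.5091773  0.32337381 0.26209305] [0.11569312 0.34862512 0.34433275] 0.7007261705630846
```

View pics/p4.png

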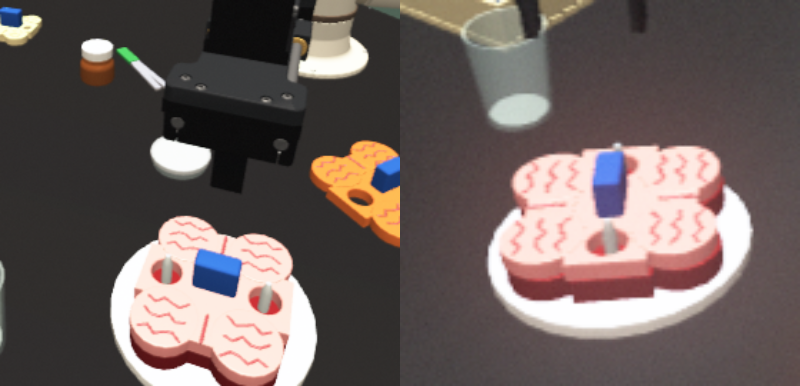

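The slice lies flat on the red one, with pins through both holes at crop (167,270) and (265,298), and the gripper is clear. I'll hand in.

```bash
python3 -c "from station import *;print(finish_job())"
```

```text
the job is handed in; nothing more can be done
None
```

The pink slice lies flat on the dark red slice with a pin through each hole; I let go of it, backed the gripper clear and handed the job in at about 10 s, leaving the cream slice untouched.

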